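Set out a coating-sample load test on the lab bench

TASK

Set out the sample test: lay the black disc on the centre of the cream card and the white disc on the centre of the black card, and stand the steel weight upright on the middle of the black disc. Stand the amber bottle upright on the bench midway between the two cards, in line with their centres, and stand the jar with the black lid upright on the bench behind the black card (its side away from the robot), centred on that edge and leaving a gap of about 2 cm to the card. Leave the red disc, the brass weight and the blue-lidded jar where they are; let go of everything.

Things in the scene. Friction and masses are not known exactly. Their poses are not given: they have to be found in the camera images.
- card_pale: Cream square card fixed to the bench, 90 x 90 mm, 4 mm thick (top at 4 mm). Origin: centre of its underside; z up, x points away from the robot (to the back, within 0.12 rad), y to the left along the line through both card centres. The two cards are square with each other, side by side, 240 mm between centres; either may be the left one.
- card_dark: Black square card fixed to the bench, 90 x 90 mm, 4 mm thick (top at 4 mm). Origin: centre of its underside; z up, x points away from the robot (to the back, within 0.12 rad), y to the left along the line through both card centres. The two cards are square with each other, side by side, 240 mm between centres; either may be the left one.
- disc_black: Black sample disc, 44 mm diameter, 14 mm thick, lying flat. Origin: centre of its underside, z up.
- disc_white: White sample disc, 44 mm diameter, 14 mm thick, lying flat. Origin: centre of its underside, z up.
- weight_steel: Silver-grey steel laboratory weight: cylinder 34 mm diameter and 32 mm high, with a neck (12 mm diameter, 32 to 38 mm up) and a knob on top (20 mm diameter, 38 to 48 mm up). Origin: centre of its underside, z up. About 0.22 kg.
- amber_bottle: Brown amber bottle with an orange band and a white cap: straight body 38 mm diameter up to 44 mm high, shoulder, then cap 24 mm diameter from 53 to 68 mm high. Origin: centre of its underside, z up.
- jar_black_lid: Jar with yellowish contents and a black lid: straight jar, body 52 mm diameter and 44 mm high, lid 48 mm diameter above it, 60 mm high in all. Origin: centre of its underside, z up.
- disc_red: Red sample disc, 44 mm diameter, 14 mm thick, lying flat. Origin: centre of its underside, z up. Not to be moved. All loose things start upright on the bench at height 0, in any of eight places: three in a row left of the cards, three right, one in front of and one behind the gap between the cards; centres 80 mm or more apart, left and right sides free for fingers.
- weight_brass: Golden-yellow brass laboratory weight: cylinder 34 mm diameter and 32 mm high, with a neck (12 mm diameter, 32 to 38 mm up) and a knob on top (20 mm diameter, 38 to 48 mm up). Origin: centre of its underside, z up. Not to be moved.
- jar_blue_lid: Jar with whitish contents and a blue lid: straight jar, body 52 mm diameter and 44 mm high, lid 48 mm diameter above it, 60 mm high in all. Origin: centre of its underside, z up. Not to be moved. Fixed equipment stands only farther out, along the far edge and sides of the bench.
Mind the look-alikes: they are no part of the job. What is meant by the disc_white is not turquoise, and is the smaller of those in its own colour.

How it is judged:
At the end, for the whole second after the job is handed in: Discs flat within 12 mm of card centres; weight within 8 mm of black disc's centre; bottle within 15 mm of midway between cards; jar 75-115 mm behind black card's centre, within 15 mm of its centreline; all upright, at rest; red disc, brass weight, blue-lidded jar within 20 mm of their starts (horizontal distance between disc_black and card_pale below 0.012 m and z of disc_black in the frame of card_pale between 0.001 and 0.007 m and angle between each of disc_black, disc_white, weight_steel, amber_bottle, jar_black_lid's own z axis and vertical below 0.1 rad and horizontal distance between disc_white and card_dark below 0.012 m and z of disc_white in the frame of card_dark between 0.001 and 0.007 m and horizontal distance between weight_steel and disc_black below 0.008 m and z of weight_steel in the frame of disc_black between 0.011 and 0.017 m and horizontal distance between amber_bottle and card_pale below 0.135 m and horizontal distance between amber_bottle and card_dark below 0.135 m and x of amber_bottle in the frame of card_dark between -0.015 and 0.015 m and x of jar_black_lid in the frame of card_dark between 0.075 and 0.115 m and y of jar_black_lid in the frame of card_dark between -0.015 and 0.015 m and height (world z) of amber_bottle between -0.003 and 0.003 m and height (world z) of jar_black_lid between -0.003 and 0.003 m and linear speed of each of disc_black, disc_white, weight_steel, amber_bottle, jar_black_lid below 0.02 m/s and angular speed of each of disc_black, disc_white, weight_steel, amber_bottle, jar_black_lid below 0.2 rad/s and distance of each of disc_red, weight_brass, jar_blue_lid from where it was at the start of the episode below 0.02 m); the robot touches nothing.
It fails at once if the red disc, the brass weight or the blue-lidded jar is moved by more than 20 mm (distance of any of disc_red, weight_brass, jar_blue_lid from where it was at the start of the episode above 0.02 m).
It also fails if it takes over 115 s, if anything falls off the work surface, if the arm or the gripper's body presses on something with over 40 N, if the wrist force passes 120 N, or if a joint passes its speed limit or range.

ROBOT

A 6-joint arm with a two-finger parallel gripper is mounted at the origin on the work surface. World frame = base frame: x ahead of the robot, y to its left, z up, the work surface at z = 0. Lengths are in m, angles in rad, forces in N, time in s.
With the tool pointing down it reaches from about 0.275 to 0.725 m from the base axis. Payload 5.6 kg.
Tool frame: the origin (TCP) lies between the finger pads; the fingertips stand 11 mm ahead of it and the grasp point (between the pads) lies 8 mm behind it (nose_length is the distance from the TCP to the fingertips, in m); z points along the fingers, y is the direction in which the jaws open and shut (so a half turn about z gives the same grasp; the last joint's range is limited). The gripper opens to 85 mm and grips with 20 to 120 N. Pads are 22 mm wide; open, the fingers measure 114 mm over their backs; the gripper's body (76 mm by 85 mm) begins 54 mm behind the grasp point. The pads swing forward as they close: fully open they stand 13 mm farther back than shut.
Start: joints at [-1.003, 0.255, 0.108, 0, -1.424, -0.285], TCP at [0.153, -0.528, 0.242] pointing down, gripper open.
Joint ranges: [-2.95, 2.95], [-1.21, 1.97], [-1.09, 1.5], [-2.87, 1.71], [-2.94, -0.07], [-3.05, 3.05]. Speed limits (rad/s): [2.57, 2.57, 3.14, 3.14, 3.14, 3.14].

INTERFACE

Orientations are given as a unit quaternion [w, x, y, z].
In Python, from rig import read_state, camera, calibration, sign_off, nose_length gives the robot as it stands.
- The arm moves only by the tool send_rows, never from a script. Its argument "steps" is one flat list of numbers, 7 for each row, row after row: the turn, a rotation vector about the tool's x, y, z in rad, then the shift along the tool's x, y, z in m, then the finger opening in m, from 0 to 0.0854. In form: [ax, ay, az, dx, dy, dz, fingers, ax, ay, az, dx, dy, dz, fingers, ...]. A call has 1 to 8 rows; each row shifts and turns the commanded pose from where the row before left it, along the tool's axes as they then stand; what a row does not reach is not made up. A row lasts 1/8 s, in which the tool goes at most 62.5 mm and 10.7 degrees, less where a joint would pass 70% of its speed; a pose out of reach is approached as far as the arm can. A call with a gripper value outside its range is refused whole. The fingers move at their own pace and stop on an object; the grip force is fixed at half the most. Time passes only in rows, so rows that do not move let the fingers close. It gives the time, the measured TCP pose, the force and the opening at its end, in the units of the state.
- read_state(): the state, without advancing time (a new reading comes with each control period).
- camera(name): name is "scene" or "side" or "wrist"; returns the picture (480x640x3 uint8, red, green, blue); there is no depth.
- calibration(name): a dict with "fx", "fy", "cx", "cy" (pixels), "D" ([k1, k2, p1, p2, k3] as OpenCV has them; the pictures are not rectified), "world_from_camera" (4x4, takes a point from camera to world coordinates). Camera axes: x right, y down, z forward; pixel columns grow to the right and rows downward; lengths in m; the calibration is good to about 2 mm. A picture is of the moment at which its call begins: read the wrist's pose just before it. calibration takes no time and is no camera call; for the wrist camera it gives the pose at the moment of the call.
- sign_off(): hands the job in, once; it reports no verdict.
The state is a dict: "time": time; "q": joint angles; "joint_velocities": joint speeds; "joint_torque": joint torques, N m; "position": TCP position; "ee_rot": TCP orientation; "contact_force": force on the tool from outside, world axes, zero at the start; "wrist_torque": the same for the moment, N m; "finger_gap": finger opening in m.
Only numpy, scipy, OpenCV 4.12 (cv2) and the standard library are available. Lean on these libraries where they do the work, as an engineer would, in place of code of your own. Each camera call takes 0.05 s, during which the arm holds its last target.

## Working session

There is one attempt and no reset: what is moved stays moved. The work goes in short steps, Python scripts to look and compute and a tool call to move; the robot and the scene stay as the last step left them, time stands still between calls to the robot, and variables do not carry over. Pictures are saved under pics/ and viewed, and the job is handed in when it is done.

Besides the shell and the picture viewer there is one more tool, called after "Emit:" as a command line: name --argument value ..., lists and objects as JSON in quotes. send_rows: Moves the arm, as the interface text tells. Its arguments: {"type":"object","properties":{"steps":{"type":"array"}},"required":["steps"]}

```bash
ls; mkdir -p pics; python3 - <<'E'
from rig import *
import cv2
s=read_state(); print(s)
for n in ("scene","side","wrist"):
    cv2.imwrite(f"pics/{n}0.png",camera(n)[:,:,::-1]); c=calibration(n); print(n,c)
print(nose_length)
E
```

```text
pics
{'time': 0.0, 'q': array([-1.00335437e+00,  2.55771825e-01,  1.06980745e-01, -5.10788776e-04,
       -1.42389437e+00, -2.84634781e-01]), 'joint_velocities': array([ 0.00011138, -0.00075206,  0.00187336, -0.00186499,  0.00127763,
        0.00151797]), 'joint_torque': array([-2.38301873e-03, -3.86622691e+01,  2.37939513e+01,  5.36508054e+00,
       -6.11013325e-03, -8.84351792e-07]), 'position': array([ 0.15342853, -0.52766118,  0.24136776]), 'ee_rot': array([-1.60327918e-04, -1.40895518e-01,  9.90023988e-01,  9.64521332e-04]), 'contact_force': array([0.55871489, 0.83839476, 0.18967836]), 'wrist_torque': array([-0.01045985, -0.07084728,  0.04196501]), 'finger_gap': 0.08545450821433577}
scene {'fx': 573.6978429332715, 'fy': 573.6978429332715, 'cx': 315.78666011028685, 'cy': 250.0750945129899, 'D': array([-0.02523252,  0.        ,  0.        ,  0.        ,  0.        ]), 'world_from_camera': array([[-0.19549566,  0.75212598, -0.62935519,  1.28299668],
       [ 0.98067532,  0.15488237, -0.11952982,  0.19204258],
       [ 0.00757454, -0.64056066, -0.76787022,  0.98527606],
       [ 0.
[... 251 characters left out ...]
ray([[-0.90443645, -0.28327142,  0.3189859 ,  0.22745225],
       [-0.42629724,  0.6286673 , -0.65042148,  0.57671641],
       [-0.01629019, -0.7242477 , -0.68934744,  0.62821113],
       [ 0.        ,  0.        ,  0.        ,  1.        ]])}
wrist {'fx': 422.61803939002664, 'fy': 422.61803939002664, 'cx': 312.27304380425824, 'cy': 240.3431109700265, 'D': array([0.01642806, 0.        , 0.        , 0.        , 0.        ]), 'world_from_camera': array([[-0.27902744,  0.91092682,  0.30390133,  0.07598703],
       [ 0.96028243,  0.26430351,  0.08945006, -0.55066341],
       [ 0.00116027,  0.31679013, -0.94849495,  0.37212551],
       [ 0.        ,  0.        ,  0.        ,  1.        ]])}
0.011
```

View pics/scene0.png

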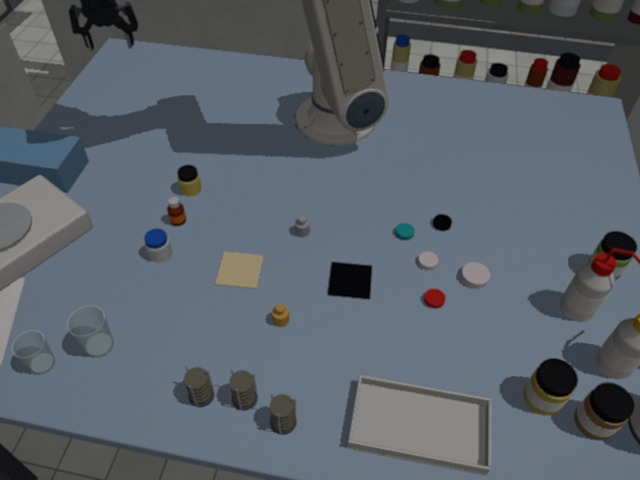

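View pics/side0.png

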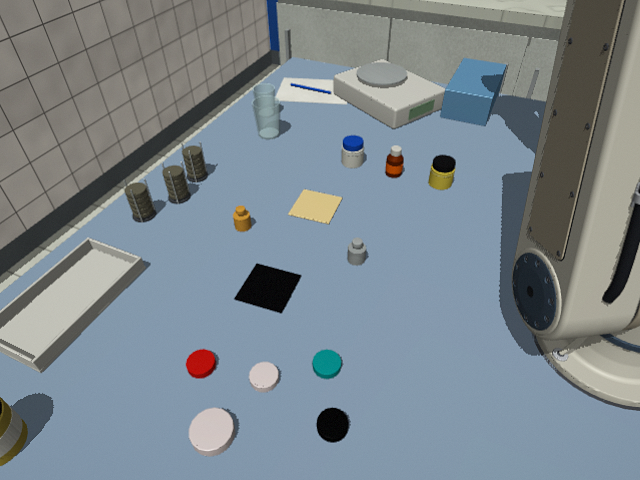

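View pics/wrist0.png

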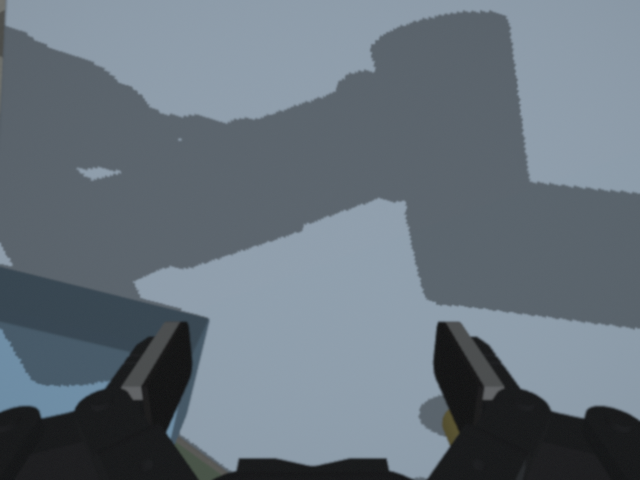

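Cream card is at scene (240,270) and black card at (351,280), so the black one is on the robot's left.

| Thing | Candidates (scene pixel) | Choice |
|---|---|---|
| White disc | small white (428,260), large white (475,275), turquoise (405,231) | (428,260) |
| Black disc | (442,222), black lids elsewhere | (442,222) |
| Steel weight | grey (302,226), brass (281,315), grey cages at the back | (302,226) |
| Bottle | brown (176,212) | (176,212) |
| Black-lid jar | yellow (189,180), large jars at the far edge (550,385), (605,410), (615,255) | (189,180) |

Close crops next.

```bash
python3 - <<'E'
import cv2
s=cv2.imread("pics/scene0.png")
def crop(im,x,y,w,h,f,n):
    c=cv2.resize(im[y:y+h,x:x+w],None,fx=f,fy=f,interpolation=cv2.INTER_CUBIC)
    for i in range(0,w,10):
        cv2.line(c,(i*f,0),(i*f,4 if i%50 else 12),(0,0,255),1)
        if i%20==0: cv2.putText(c,str(x+i),(i*f,22),0,.35,(0,0,255),1)
    for i in range(0,h,10):
        cv2.line(c,(0,i*f),(6,i*f),(0,0,255),1)
        if i%20==0: cv2.putText(c,str(y+i),(8,i*f+4),0,.35,(0,0,255),1)
    cv2.imwrite(n,c)
crop(s,380,205,130,110,6,"pics/cA.png")
crop(s,135,155,130,100,6,"pics/cB.png")
crop(s,210,200,170,140,4,"pics/cC.png")
E
```

```text
(no output)
```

View pics/cA.png

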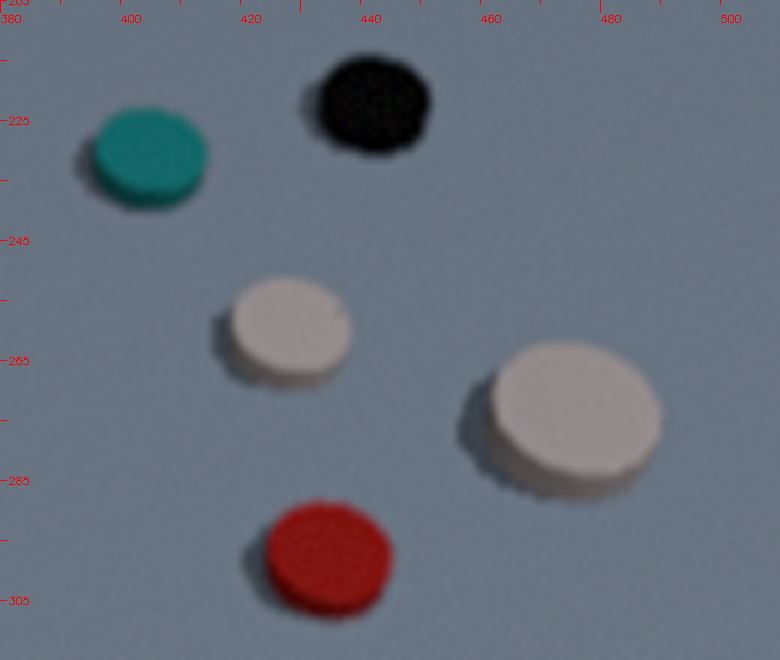

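View pics/cB.png

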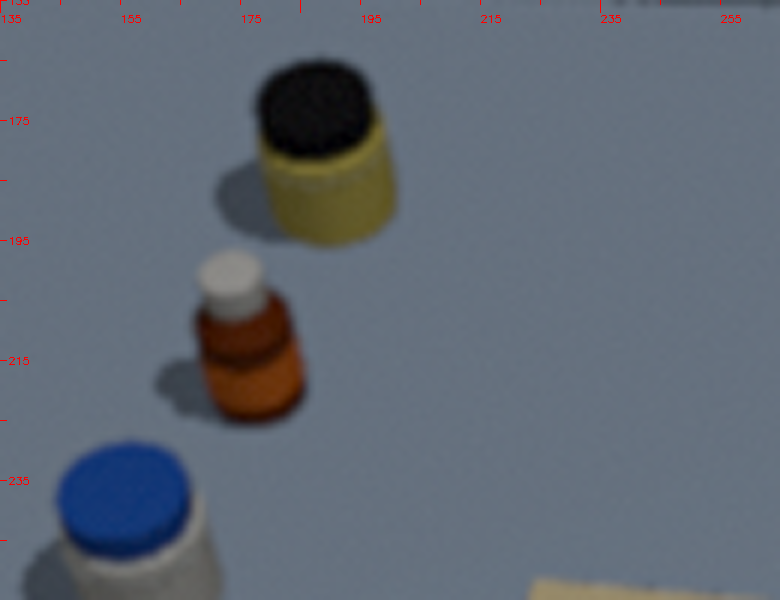

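View pics/cC.png

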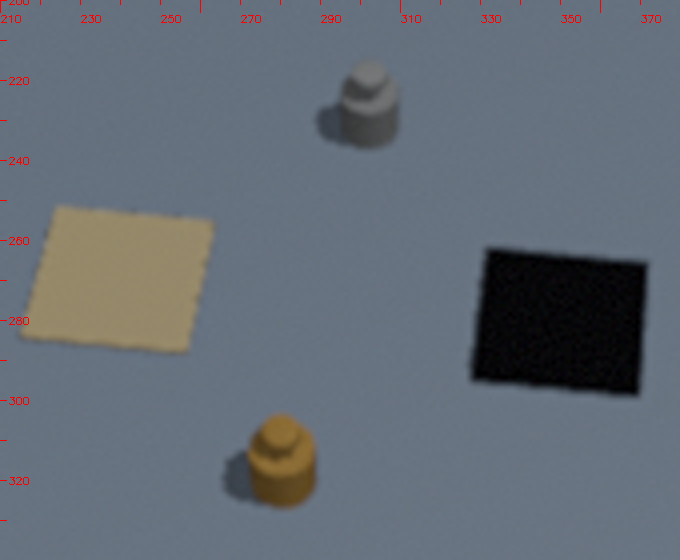

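```bash
python3 - <<'E'
import cv2
s=cv2.imread("pics/side0.png")
def crop(im,x,y,w,h,f,n):
    c=cv2.resize(im[y:y+h,x:x+w],None,fx=f,fy=f,interpolation=cv2.INTER_CUBIC)
    for i in range(0,w,10):
        cv2.line(c,(i*f,0),(i*f,4 if i%50 else 12),(0,0,255),1)
        if i%20==0: cv2.putText(c,str(x+i),(i*f,22),0,.35,(0,0,255),1)
    for i in range(0,h,10):
        cv2.line(c,(0,i*f),(6,i*f),(0,0,255),1)
        if i%20==0: cv2.putText(c,str(y+i),(8,i*f+4),0,.35,(0,0,255),1)
    cv2.imwrite(n,c)
crop(s,180,340,190,125,4,"pics/sA.png")
crop(s,330,125,140,75,5,"pics/sB.png")
crop(s,220,180,160,140,4,"pics/sC.png")
E
```

```text
(no output)
```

View pics/sA.png

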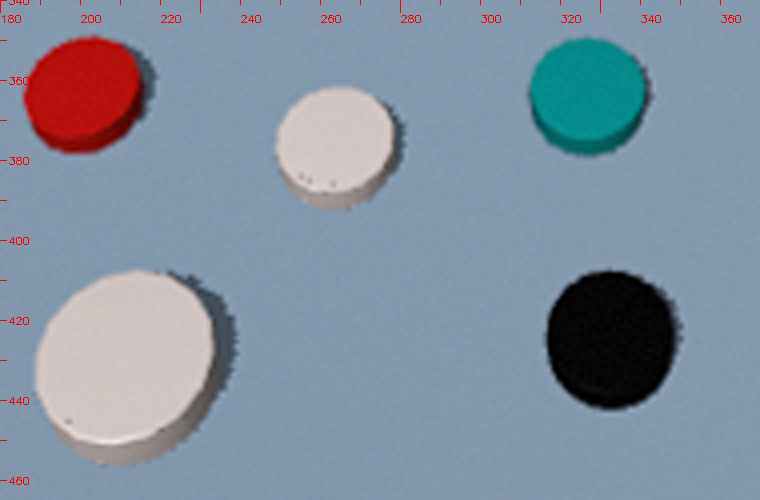

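View pics/sB.png

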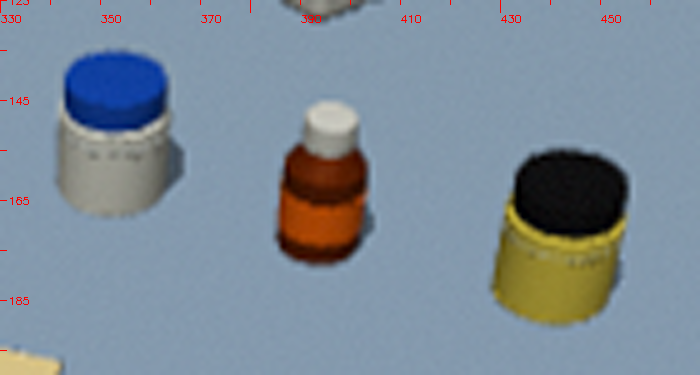

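View pics/sC.png

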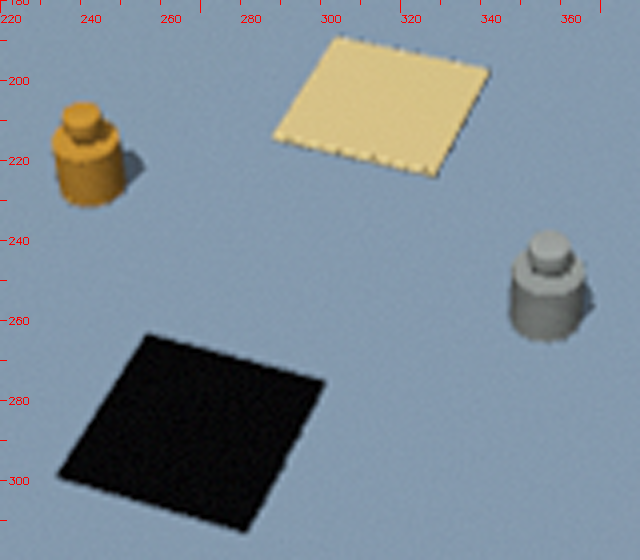

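```bash
cat > geo.py <<'E'
import numpy as np,cv2
from rig import calibration
from scipy.optimize import least_squares
C={n:calibration(n) for n in("scene","side")}
def proj(P,c):
    T=np.linalg.inv(c["world_from_camera"]);K=np.array([[c["fx"],0,c["cx"]],[0,c["fy"],c["cy"]],[0,0,1]])
    return cv2.projectPoints(np.asarray(P,float),cv2.Rodrigues(T[:3,:3])[0],T[:3,3],K,c["D"])[0][:,0]
t=np.linspace(0,2*np.pi,120)
def cyl(*seg):
    return np.vstack([np.c_[r*np.cos(t),r*np.sin(t),0*t+z]for r,z in seg])
M=dict(disc=cyl((.022,0),(.022,.014)),weight=cyl((.017,0),(.017,.032),(.01,.038),(.01,.048)),
 bottle=cyl((.019,0),(.019,.044),(.012,.053),(.012,.068)),jar=cyl((.026,0),(.026,.044),(.024,.044),(.024,.06)))
def bbox(p):return np.r_[p[:,0].min(),p[:,0].max(),p[:,1].min(),p[:,1].max()]
def fit(kind,z=0,cams=C,**ob):
    def f(v):return np.concatenate([bbox(proj(M[kind]+[v[0],v[1],z],cams[n]))-b for n,b in ob.items()])
    r=least_squares(f,[.5,0.]);return r.x,r.fun
E
python3 - <<'E'
from geo import *
O=dict(black=("disc",[433,451.7,214,231.2],[316.8,349,407.2,442.2]),
white=("disc",[418.2,438.7,251.2,270],[249,279,361.5,392.2]),
red=("disc",[424.2,445.3,288.5,308.3],[186,215.5,349,378.5]),
bottle=("bottle",[167.5,185.8,196.7,225.7],[385.4,403.6,144.8,177.6]),
jar=("jar",[177.7,201.2,164.8,195.8],[428.4,455.6,154.8,190]),
steel=("weight",[295,309.5,215.2,236.8],[347.5,366.2,237.5,265.5]))
for k,(m,a,b) in O.items():
    x,r=fit(m,scene=a,side=b); print(k,x.round(4),r.round(1), fit(m,scene=a)[0].round(4),fit(m,side=b)[0].round(4))
ps=dict(scene=([[223.5,251.5],[263.2,255.2],[257.2,288.2],[215,284.2]],[[331.5,261.8],[372,265.5],[370,299],[327.8,295]]),
 side=([[304.5,189.2],[342.5,197.5],[329,224],[288,214.5]],[[256.8,263.2],[301.5,275.2],[281.5,313.2],[234.2,299]]))
L=dict(scene=[(-1,-1),(-1,1),(1,1),(1,-1)],side=[(1,-1),(-1,-1),(-1,1),(1,1)])
def f(v,ns=("scene","side")):
    o=[]
    R=np.array([[np.cos(v[2]),-np.sin(v[2])],[np.sin(v[2]),np.cos(v[2])]])
    for n in ns:
        for i,sg in((0,-1),(1,1)):
            P=v[:2]+(np.array(L[n])*.045+[0,sg*.12])@R.T
            o.append((proj(np.c_[P,[.004]*4],C[n])-ps[n][i]).ravel())
    return np.concatenate(o)
for ns in(("scene","side"),("scene",),("side",)):
    r=least_squares(f,[.5,0,0],args=(ns,));v=r.x;u=np.array([-np.sin(v[2]),np.cos(v[2])])
    print(v.round(4),"pale",(v[:2]-.12*u).round(4),"dark",(v[:2]+.12*u).round(4),r.fun.round(1))
E
```

```text
black [0.338  0.3104] [-1.   0.4 -1.2 -0.3 -0.5 -0.3 -0.4  0.6] [0.3402 0.3112] [0.3376 0.3101]
white [0.4598 0.2867] [-0.7 -0.1 -0.8  0.  -0.5 -0.  -0.3  0.6] [0.4606 0.2876] [0.4595 0.2862]
red [0.5587 0.3074] [-0.8  0.5 -1.1  0.4 -1.   0.5 -0.5  0.4] [0.5595 0.3077] [0.5584 0.3072]
bottle [ 0.4507 -0.2942] [-1.2  0.6 -1.   0.4 -0.6  0.1  0.2  0.7] [ 0.4515 -0.2931] [ 0.4508 -0.2963]
jar [ 0.3442 -0.2996] [-0.8  0.6 -1.3  0.2 -0.7  0.1 -0.2  0.5] [ 0.3459 -0.2987] [ 0.3438 -0.3005]
steel [ 0.427  -0.0025] [-0.3  0.2 -1.3  0.2 -0.6 -0.1 -0.5  0.4] [ 0.4286 -0.002 ] [ 0.4264 -0.0027]
[0.5528 0.0081 0.0844] pale [ 0.5629 -0.1115] dark [0.5427 0.1276] [ 0.5 -0.7  0.8 -0.7 -0.4 -1.  -0.  -1.1 -0.  -1.1  0.5 -1.   0.4 -0.9
 -0.4 -1.  -1.2 -0.3 -0.5 -0.2 -0.7 -0.7 -0.6 -0.7 -0.7 -0.2 -0.5 -0.2
 -0.2 -0.7 -0.7 -0.5]
[0.5553 0.0083 0.0863] pale [ 0.5657 -0.1113] dark [0.545  0.1278] [ 0.2  0.2  0.5  0.2 -0.6 -0.  -0.3 -0.  -0.1 -0.2  0.4 -0.2  0.4  0.
 -0.4 -0.1]
[0.5512 0.0086 0.0815] pale [ 0.5609 -0.111 ] dark [0.5414 0.1282] [-0.4  0.1  0.4  0.2  0.  -0.3  0.2 -0.3 -0.1  0.2  0.1  0.3  0.2 -0.1
 -0.2 -0.1]
```

```bash
python3 - <<'E'
from geo import *
print(fit("disc",scene=[395.5,414.5,223,240],side=[312,341.8,349.5,379])[0])
print(fit("weight",scene=[272,289,303.2,326.8])[0])
print(fit("jar",side=[341.2,364.4,135,168])[0])
from rig import *
s=read_state();print(s["position"],s["q"])
E
```

```text
[0.38384373 0.22818309]
[0.67146266 0.00557899]
[ 0.55392719 -0.29898982]
[ 0.15340724 -0.52781165  0.2416137 ] [-1.00341018e+00  2.55611189e-01  1.07311028e-01 -3.11058383e-04
 -1.42389749e+00 -2.84567026e-01]
```

Emit:
send_rows --steps '[0,0,0.14,-0.05,0.05,0,0.0854,0,0,0.143,-0.05,0.05,0,0.0854,0,0,0,-0.05,0.05,0.02,0.0854,0,0,0,-0.04,0.06,0.02,0.0854]'

```text
time: 0.65
position: [0.2981, -0.3292, 0.208]
ee_rot: [0.0, 0.0, 1.0, -0.0]
contact_force: [1.1, -0.4, -0.1]
finger_gap: 0.0855
```

Emit:
send_rows --steps '[0,0,0,-0.046,0.029,0,0.0854,0,0,0,0,0,0,0.0854,0,0,0,0,0,0,0.0854]'

```text
time: 1.02
position: [0.3429, -0.3016, 0.2084]
ee_rot: [-0.0, -0.0, 1.0, 0.0]
contact_force: [-0.4, -0.4, 1.2]
finger_gap: 0.0858
```

```bash
python3 - <<'E'
from rig import *
import cv2
s=read_state();c=calibration("wrist");im=camera("wrist")[:,:,::-1].copy();cv2.imwrite("pics/w1.png",im)
from geo import proj
print(s["position"],c["world_from_camera"][:3,3],[proj([[.344,-.2998,.06]],c),proj([[.4508,-.295,.068]],c)])
E
```

```text
[ 0.34290907 -0.30157352  0.2083835 ] [ 0.26226402 -0.301653    0.33893853] [array([[314.8216357 , 224.76664647]]), array([[320.94744679, 364.82532202]])]
```

View pics/w1.png

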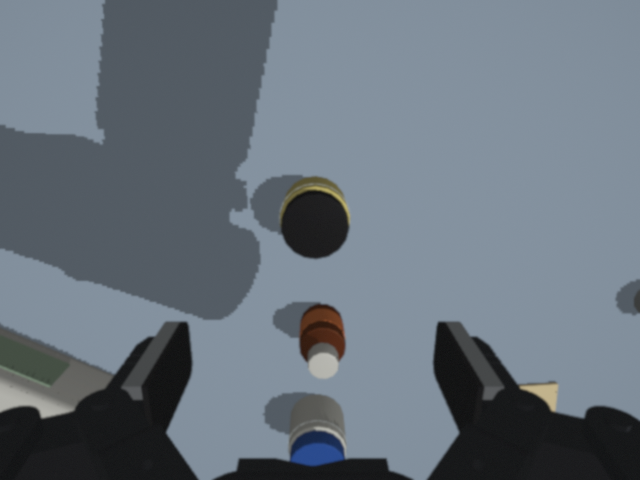

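The wrist view shows the black lid at (315,224) and the bottle cap at (322,362), both within 3 px of my predictions. Going down on the jar.

Emit:
send_rows --steps '[0,0,0,-0.001,0.001,0.06,0.0854,0,0,0,0,0,0.06,0.0854,0,0,0,0,0,0.04,0.0854,0,0,0,0,0,0.026,0.0854,0,0,0,0,0,0,0.0854,0,0,0,0,0,0,0.03,0,0,0,0,0,0,0.03,0,0,0,0,0,0,0.03]'

```text
time: 2.08
position: [0.3451, -0.3015, 0.0243]
ee_rot: [0.001, -0.0, 1.0, -0.001]
contact_force: [-1.4, 0.7, 5.8]
finger_gap: 0.0505
```

Emit:
send_rows --steps '[0,0,0,0,0,0,0.03,0,0,0,0,0,0,0.03]'

```text
time: 2.33
position: [0.3451, -0.3015, 0.0243]
ee_rot: [0.001, -0.0, 1.0, -0.001]
contact_force: [-0.6, 0.5, 5.1]
finger_gap: 0.0504
```

Emit:
send_rows --steps '[0,0,0,0,0,-0.03,0.03,0,0,0,0,0,-0.05,0.03,0,0,0,-0.02,0.03,-0.02,0.03,0,0,0,-0.03,0.045,0,0.03,0,0,0,-0.03,0.045,0,0.03,0,0,0,-0.03,0.045,0,0.03,0,0,0,-0.03,0.045,0,0.03,0,0,0,-0.03,0.045,0,0.03]'

```text
time: 3.32
position: [0.515, -0.044, 0.1237]
ee_rot: [0.001, -0.0, 1.0, 0.0]
contact_force: [0.8, -1.7, -0.7]
finger_gap: 0.0506
```

Emit:
send_rows --steps '[0,0,0,-0.03,0.045,0,0.03,0,0,0,-0.03,0.045,0,0.03,0,0,0,-0.03,0.045,0,0.03,0,0,0,-0.03,0.045,0,0.03,0,0,0,0,0,0,0.03,0,0,0,0,0,0,0.03]'

```text
time: 4.08
position: [0.6339, 0.1342, 0.1228]
ee_rot: [-0.0, -0.0, 1.0, -0.0]
contact_force: [-0.2, -0.3, -1.0]
finger_gap: 0.0506
```

Emit:
send_rows --steps '[0,0,0,-0.001,0.002,0.05,0.03,0,0,0,0,0,0.03,0.03,0,0,0,0,0,0.012,0.03,0,0,0,0,0,0.004,0.03,0,0,0,0,0,0.002,0.03,0,0,0,0,0,0,0.03]'

```text
time: 4.82
position: [0.6357, 0.1364, 0.0257]
ee_rot: [0.001, 0.0, 1.0, 0.0]
contact_force: [0.1, -0.1, -1.2]
finger_gap: 0.0511
```

Emit:
send_rows --steps '[0,0,0,0,0,0.0015,0.03,0,0,0,0,0,0,0.03,0,0,0,0,0,0,0.03]'

```text
time: 5.2
position: [0.6357, 0.1365, 0.0244]
ee_rot: [0.001, -0.0, 1.0, 0.0]
contact_force: [-1.9, 0.8, 5.6]
finger_gap: 0.0504
```

Emit:
send_rows --steps '[0,0,0,0,0,0,0.07,0,0,0,0,0,0,0.08,0,0,0,0,0,-0.005,0.08,0,0,0,0,0,-0.03,0.08,0,0,0,0,0,-0.06,0.08,0,0,0,0.025,0.025,-0.06,0.08,0,0,0,0.05,0.03,0,0.07,0,0,0,0.05,0.03,0,0.06]'

```text
time: 6.2
position: [0.5117, 0.2195, 0.1728]
ee_rot: [0.001, 0.001, 1.0, 0.001]
contact_force: [-1.2, 0.9, 0.1]
finger_gap: 0.0602
```

Emit:
send_rows --steps '[0,0,0,0.05,0.06,0,0.06,0,0,0,0,0,0,0.06,0,0,0,0,0,0,0.06]'

```text
time: 6.58
position: [0.4727, 0.2668, 0.1723]
ee_rot: [0.0, -0.0, 1.0, 0.0]
contact_force: [-0.4, 0.0, -0.5]
finger_gap: 0.06
```

```bash
python3 - <<'E'
from rig import *
import cv2
s=read_state();c=calibration("wrist");im=camera("wrist")[:,:,::-1].copy();cv2.imwrite("pics/w2.png",im)
from geo import proj
print(s["position"],s["finger_gap"],proj([[.4598,.2867,.014],[.338,.3104,.014],[.5428,.128,.004],[.634,.136,.06]],c))
cv2.imwrite("pics/sd2.png",camera("side")[:,:,::-1])
E
```

```text
[0.47274804 0.26681407 0.17228638] 0.05998094532915636 [[340.72639624 201.26819081]
 [384.57046536   3.95493458]
 [134.44297447 301.96514434]
 [130.72661254 451.62120733]]
```

View pics/w2.png

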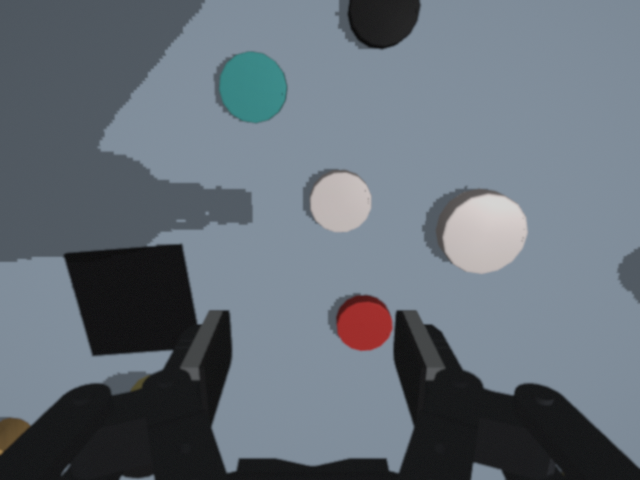

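View pics/sd2.png

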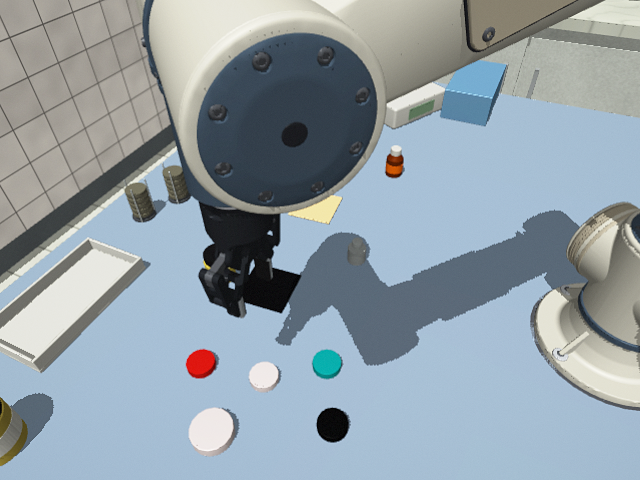

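White disc at wrist (340,201), matching its prediction; card at (132,299). Descending on the disc.

Emit:
send_rows --steps '[0,0,0,0.013,0.02,0.06,0.058,0,0,0,0,0,0.06,0.058,0,0,0,0,0,0.03,0.058,0,0,0,0,0,0.006,0.058,0,0,0,0,0,0,0.058]'

```text
time: 7.3
position: [0.4612, 0.2859, 0.0186]
ee_rot: [0.0, 0.001, 1.0, 0.0]
contact_force: [0.2, -0.0, 0.2]
finger_gap: 0.058
```

Emit:
send_rows --steps '[0,0,0,0.001,0.001,0.003,0.058,0,0,0,0,0,0.002,0.058,0,0,0,0,0,0,0.058,0,0,0,0,0,0,0.058]'

```text
time: 7.8
position: [0.4592, 0.2872, 0.0131]
ee_rot: [0.0, 0.0, 1.0, 0.0]
contact_force: [0.5, 0.3, 0.1]
finger_gap: 0.0577
```

Emit:
send_rows --steps '[0,0,0,0,0,0,0.03,0,0,0,0,0,0,0.03,0,0,0,0,0,0,0.03,0,0,0,0,0,0,0.03]'

```text
time: 8.3
position: [0.4593, 0.2872, 0.0135]
ee_rot: [0.0, -0.0, 1.0, 0.0]
contact_force: [-1.2, -1.1, 5.0]
finger_gap: 0.0412
```

Emit:
send_rows --steps '[0,0,0,0,0,-0.02,0.03,0,0,0,0,0,-0.04,0.03,0,0,0,0,0,0,0.03,0,0,0,0,0,0,0.03]'

```text
time: 8.8
position: [0.4587, 0.2869, 0.0724]
ee_rot: [-0.0, 0.0, 1.0, -0.0]
contact_force: [-0.3, -0.1, -0.4]
finger_gap: 0.0411
```

```bash
python3 - <<'E'
from rig import *
import cv2
s=read_state();print(s["position"],s["finger_gap"],s["contact_force"])
a=camera("wrist")[:,:,::-1];b=camera("side")[:,:,::-1]
cv2.imwrite("pics/w3.png",cv2.resize(cv2.hconcat([a,b]),(800,300)))
E
```

```text
[0.45869627 0.2868666  0.07236527] 0.041098381067459534 [-0.28238672 -0.10721335 -0.38761277]
```

View pics/w3.png

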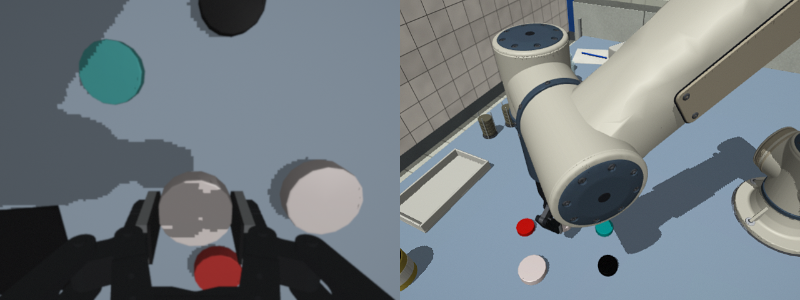

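Emit:
send_rows --steps '[0,0,0,-0.02,-0.04,0,0.03,0,0,0,-0.021,-0.04,0,0.03,0,0,0,-0.021,-0.04,0,0.03,0,0,0,-0.021,-0.039,0,0.03,0,0,0,0,0,0.02,0.03,0,0,0,0,0,0.02,0.03,0,0,0,0,0,0.01,0.03,0,0,0,0,0,0,0.03]'

```text
time: 9.9
position: [0.5414, 0.1278, 0.0219]
ee_rot: [-0.001, -0.0, 1.0, -0.001]
contact_force: [0.8, 0.2, -0.3]
finger_gap: 0.0413
```

Emit:
send_rows --steps '[0,0,0,0,0,0.003,0.03,0,0,0,0,0,0.001,0.03,0,0,0,0,0,0.0005,0.03,0,0,0,0,0,0,0.03,0,0,0,0,0,0,0.03]'

```text
time: 10.52
position: [0.5421, 0.128, 0.0185]
ee_rot: [0.0, 0.0, 1.0, 0.0]
contact_force: [-0.1, -0.3, -0.7]
finger_gap: 0.0412
```

Emit:
send_rows --steps '[0,0,0,0,0,0.001,0.03,0,0,0,0,0,0.0005,0.03,0,0,0,0,0,0,0.03,0,0,0,0,0,0,0.03]'

```text
time: 11.02
position: [0.5422, 0.1281, 0.0175]
ee_rot: [0.0, -0.0, 1.0, 0.0]
contact_force: [-2.9, -0.7, 5.8]
finger_gap: 0.041
```

Emit:
send_rows --steps '[0,0,0,0,0,0,0.06,0,0,0,0,0,0,0.06,0,0,0,0,0,-0.02,0.06,0,0,0,0,0,-0.05,0.06,0,0,0,0.02,0,-0.05,0.06,0,0,0,0.044,0.036,-0.03,0.06,0,0,0,0.044,0.036,0,0.06,0,0,0,0.044,0.036,0,0.06]'

```text
time: 12.02
position: [0.3901, 0.236, 0.1664]
ee_rot: [0.0, 0.0, 1.0, 0.001]
contact_force: [1.4, 0.8, -0.5]
finger_gap: 0.0601
```

Emit:
send_rows --steps '[0,0,0,0.0,0,0,0.06,0,0,0,0,0,0,0.06]'

```text
time: 12.28
position: [0.3913, 0.2352, 0.166]
ee_rot: [0.0, -0.0, 1.0, -0.0]
contact_force: [0.3, -0.2, -0.5]
finger_gap: 0.0605
```

```bash
python3 - <<'E'
from rig import *
import cv2
s=read_state();c=calibration("wrist");im=camera("wrist")[:,:,::-1].copy();cv2.imwrite("pics/w4.png",im)
from geo import proj
print(s["position"],s["finger_gap"],proj([[.338,.3104,.014],[.5428,.128,.018]],c))
E
```

```text
[0.39133443 0.23517735 0.16604662] 0.06045177596943813 [[427.48461869 143.08940072]
 [177.47489872 405.94425829]]
```

View pics/w4.png

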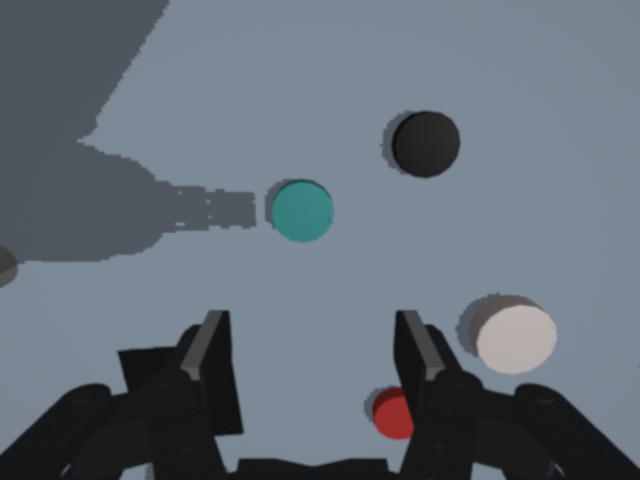

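Emit:
send_rows --steps '[0,0,0,0.027,0.0375,0,0.058,0,0,0,0.026,0.0375,0,0.058,0,0,0,0,0,0.06,0.058,0,0,0,0,0,0.06,0.058,0,0,0,0,0,0.02,0.058,0,0,0,0,0,0.008,0.058,0,0,0,0,0,0,0.058]'

```text
time: 13.2
position: [0.3391, 0.31, 0.0181]
ee_rot: [0.0, 0.001, 1.0, -0.0]
contact_force: [-0.1, 1.2, 0.3]
finger_gap: 0.0583
```

Emit:
send_rows --steps '[0,0,0,0,0,0.004,0.058,0,0,0,0,0,0.0005,0.058,0,0,0,0,0,0,0.058,0,0,0,0,0,0,0.03,0,0,0,0,0,0,0.03,0,0,0,0,0,0,0.03,0,0,0,0,0,0,0.03]'

```text
time: 14.08
position: [0.3385, 0.3104, 0.0144]
ee_rot: [0.0, -0.0, 1.0, 0.0]
contact_force: [-1.0, -1.3, 6.2]
finger_gap: 0.0413
```

Emit:
send_rows --steps '[0,0,0,0,0,-0.03,0.03,0,0,0,0,0,-0.05,0.03,0,0,0,-0.022,-0.042,-0.03,0.03,0,0,0,-0.022,-0.042,0,0.03,0,0,0,-0.022,-0.042,0,0.03,0,0,0,-0.022,-0.042,0,0.03,0,0,0,-0.022,-0.042,0,0.03,0,0,0,-0.022,-0.042,0,0.03]'

```text
time: 15.08
position: [0.4708, 0.0567, 0.1237]
ee_rot: [0.0, -0.0, 1.0, 0.0]
contact_force: [1.3, 0.3, -1.2]
finger_gap: 0.041
```

Emit:
send_rows --steps '[0,0,0,-0.023,-0.042,0,0.03,0,0,0,-0.023,-0.042,0,0.03,0,0,0,-0.023,-0.043,0,0.03,0,0,0,-0.023,-0.043,0,0.03,0,0,0,0,0,0,0.03,0,0,0,0,0,0,0.03]'

```text
time: 15.82
position: [0.5619, -0.1119, 0.1231]
ee_rot: [-0.0, 0.0, 1.0, 0.0]
contact_force: [0.6, -0.5, -0.2]
finger_gap: 0.0409
```

Emit:
send_rows --steps '[0,0,0,0,0,0.05,0.03,0,0,0,0,0,0.04,0.03,0,0,0,0,0,0.01,0.03,0,0,0,0,0,0.003,0.03,0,0,0,0,0,0.001,0.03,0,0,0,0,0,0,0.03]'

```text
time: 16.58
position: [0.5632, -0.1119, 0.0209]
ee_rot: [0.001, -0.0, 1.0, -0.0]
contact_force: [0.2, -0.5, -0.8]
finger_gap: 0.0412
```

Emit:
send_rows --steps '[0,0,0,0,0,0.002,0.03,0,0,0,0,0,0.001,0.03,0,0,0,0,0,0,0.03,0,0,0,0,0,0,0.03]'

```text
time: 17.08
position: [0.5629, -0.112, 0.0184]
ee_rot: [0.001, -0.0, 1.0, -0.0]
contact_force: [-3.2, 1.3, 9.5]
finger_gap: 0.0411
```

Emit:
send_rows --steps '[0,0,0,0,0,0,0.06,0,0,0,0,0,0,0.06,0,0,0,0,0,-0.02,0.06,0,0,0,0,0,-0.05,0.06,0,0,0,0.02,0,-0.05,0.06,0,0,0,0.06,0.02,-0.03,0.06,0,0,0,0.06,0.02,-0.03,0.06,0,0,0,0,0,0,0.06]'

```text
time: 18.08
position: [0.4337, -0.0757, 0.193]
ee_rot: [0.003, -0.001, 1.0, 0.0]
contact_force: [1.5, -0.7, -0.4]
finger_gap: 0.06
```

```bash
python3 - <<'E'
from rig import *
import cv2
s=read_state();c=calibration("wrist");im=camera("wrist")[:,:,::-1].copy();cv2.imwrite("pics/w5.png",im)
from geo import proj
print(s["position"],s["finger_gap"],proj([[.427,-.0025,.048],[.563,-.1115,.018],[.5629,-.1115,.004]],c))
a=camera("scene")[150:350,130:530,::-1];cv2.imwrite("pics/sc5.png",cv2.resize(a,None,fx=2,fy=2,interpolation=2))
E
```

```text
[ 0.43372749 -0.07570689  0.19295763] 0.06001692202143091 [[420.94368652 213.80555206]
 [269.39048189 360.35938549]
 [270.91703877 350.77102967]]
```

View pics/w5.png

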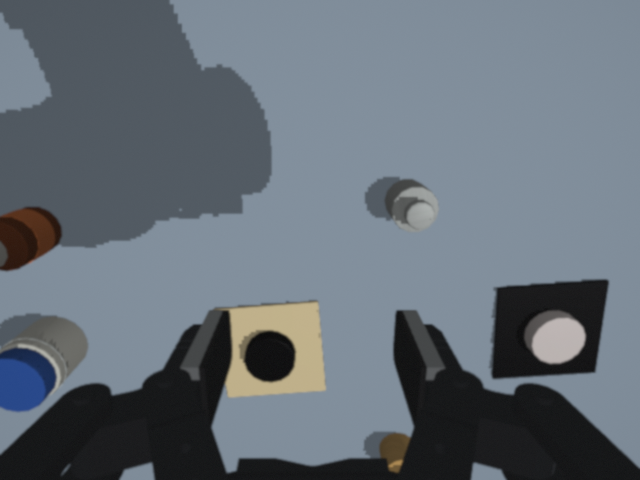

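View pics/sc5.png

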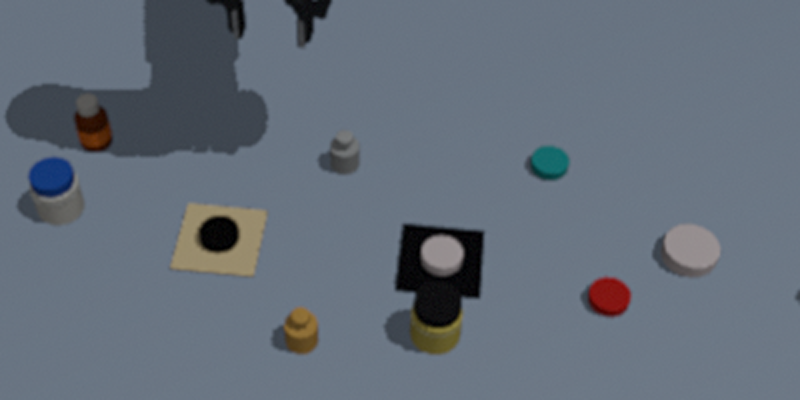

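```bash
python3 - <<'E'
import cv2
im=cv2.imread("pics/w5.png")
for n,(x,y,w,h) in dict(a=(210,285,130,130),b=(480,265,140,130)).items():
    f=4;c=cv2.resize(im[y:y+h,x:x+w],None,fx=f,fy=f,interpolation=cv2.INTER_CUBIC)
    c=cv2.convertScaleAbs(c,alpha=2.2)
    for i in range(0,w,10):
        cv2.line(c,(i*f,0),(i*f,6),(0,0,255),1); cv2.putText(c,str(x+i),(i*f,16),0,.33,(0,0,255),1)
    for i in range(0,h,10):
        cv2.line(c,(0,i*f),(6,i*f),(0,0,255),1); cv2.putText(c,str(y+i),(8,i*f+4),0,.33,(0,0,255),1)
    cv2.imwrite(f"pics/w5{n}.png",c)
E
```

```text
(no output)
```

View pics/w5a.png

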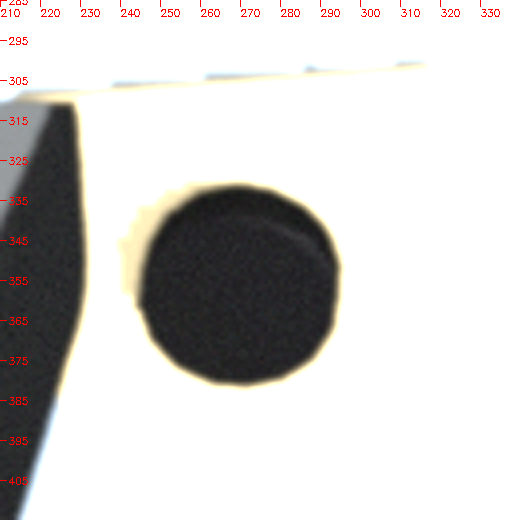

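View pics/w5b.png

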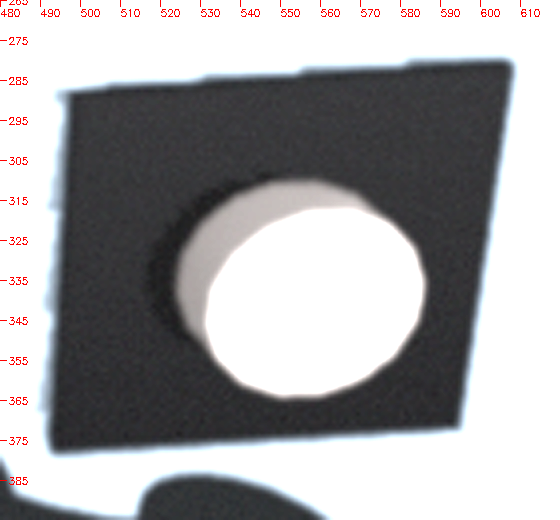

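```bash
python3 - <<'E'
from geo import *
from rig import *
c=calibration("wrist");W=dict(w=c)
print(read_state()["position"])
print("black",fit("disc",.004,W,w=[244.5,295,331,381.5]))
print("white",fit("disc",.004,W,w=[523.5,586.8,309.8,364.8]))
# card dark from wrist
q=np.array([[497,288],[607.5,280],[595,372],[492.5,378.]])
def f(v):
    R=np.array([[np.cos(v[2]),-np.sin(v[2])],[np.sin(v[2]),np.cos(v[2])]])
    P=v[:2]+np.array([(-1,-1),(-1,1),(1,1),(1,-1)])*.045@R.T
    return (proj(np.c_[P,[.004]*4],c)-q).ravel()
r=least_squares(f,[.54,.13,.08]);print("dark",r.x,r.fun.round(1))
print(proj([[.427,-.0025,.048]],c))
E
```

```text
[ 0.43509682 -0.07605007  0.19052827]
black (array([ 0.56236885, -0.11165597]), array([-1.3895823 ,  1.44650286, -1.75561451,  1.9037528 ]))
white (array([0.54339908, 0.12565797]), array([-0.09416767,  0.08889653, -0.15797042,  0.17046272]))
dark [0.54203463 0.12333538 0.0876133 ] [-0.9 -0.7  1.6 -1.3  0.5  0.8 -1.3  1.8]
[[422.60662361 213.5586724 ]]
```

Discs sit within about 3 mm of the card centres. Picking up the steel weight, whose knob is at (420,214) in the wrist view.

Emit:
send_rows --steps '[0,0,0,0.008,0.0365,0,0.06,0,0,0,0,0.037,0,0.06,0,0,0,0,0,0.06,0.06,0,0,0,0,0,0.06,0.06,0,0,0,0,0,0.04,0.06,0,0,0,0,0,0.014,0.06,0,0,0,0,0,0,0.06,0,0,0,0,0,0,0.06]'

```text
time: 19.18
position: [0.4279, -0.0027, 0.0162]
ee_rot: [0.0, 0.0, 1.0, -0.0]
contact_force: [-0.1, 0.2, 0.2]
finger_gap: 0.0598
```

Emit:
send_rows --steps '[0,0,0,0.001,0,0,0.02,0,0,0,0,0,0,0.02,0,0,0,0,0,0,0.02,0,0,0,0,0,0,0.02,0,0,0,0,0,0,0.02]'

```text
time: 19.8
position: [0.4267, -0.0025, 0.017]
ee_rot: [0.001, -0.0, 1.0, 0.0]
contact_force: [-1.1, -0.1, 6.6]
finger_gap: 0.032
```

Emit:
send_rows --steps '[0,0,0,0,0,-0.03,0.02,0,0,0,0,0,-0.04,0.02,0,0,0,-0.034,-0.027,0,0.02,0,0,0,-0.034,-0.027,0,0.02,0,0,0,-0.034,-0.027,0,0.02,0,0,0,-0.034,-0.028,0,0.02,0,0,0,0,0,0,0.02,0,0,0,0,0,0,0.02]'

```text
time: 20.8
position: [0.5613, -0.1117, 0.0854]
ee_rot: [-0.001, 0.0, 1.0, 0.0]
contact_force: [-0.6, -0.2, -2.3]
finger_gap: 0.0323
```

Emit:
send_rows --steps '[0,0,0,-0.001,0,0.03,0.02,0,0,0,0,0,0.014,0.02,0,0,0,0,0,0.003,0.02,0,0,0,0,0,0,0.02,0,0,0,0,0,0,0.02]'

```text
time: 21.42
position: [0.5638, -0.1117, 0.0401]
ee_rot: [0.001, -0.0, 1.0, -0.0]
contact_force: [0.3, -0.0, -0.9]
finger_gap: 0.0321
```

Emit:
send_rows --steps '[0,0,0,0.001,0,0.003,0.02,0,0,0,0,0,0.001,0.02,0,0,0,0,0,0,0.02,0,0,0,0,0,0,0.02]'

```text
time: 21.92
position: [0.5621, -0.1118, 0.0351]
ee_rot: [0.0, 0.0, 1.0, -0.0]
contact_force: [-0.3, 0.9, -1.3]
finger_gap: 0.0323
```

Emit:
send_rows --steps '[0,0,0,0,0,0.0015,0.02,0,0,0,0,0,0,0.02,0,0,0,0,0,0,0.02]'

```text
time: 22.3
position: [0.5622, -0.1118, 0.035]
ee_rot: [0.0, -0.0, 1.0, -0.0]
contact_force: [-4.3, 1.2, 8.1]
finger_gap: 0.0321
```

Emit:
send_rows --steps '[0,0,0,0,0,0,0.06,0,0,0,0,0,0,0.06,0,0,0,0,0,-0.02,0.06,0,0,0,0,0,-0.05,0.06,0,0,0,0,0,-0.05,0.06,0,0,0,0.035,-0.05,-0.03,0.07,0,0,0,0.035,-0.05,0,0.07,0,0,0,0.03,-0.05,0,0.07]'

```text
time: 23.3
position: [0.464, -0.2589, 0.1817]
ee_rot: [0.001, -0.0, 1.0, -0.0]
contact_force: [0.7, -0.8, -0.1]
finger_gap: 0.0699
```

Emit:
send_rows --steps '[0,0,0,0.011,-0.033,0,0.07,0,0,0,0,0,0,0.07,0,0,0,0,0,0,0.07]'

```text
time: 23.68
position: [0.454, -0.2905, 0.181]
ee_rot: [-0.0, 0.0, 1.0, 0.0]
contact_force: [-0.2, -0.1, -0.1]
finger_gap: 0.0698
```

```bash
python3 - <<'E'
from rig import *
import cv2
s=read_state();c=calibration("wrist");im=camera("wrist")[:,:,::-1].copy();cv2.imwrite("pics/w6.png",im)
from geo import proj
print(s["position"],s["finger_gap"],proj([[.4508,-.2945,.068]],c))
a=camera("side")[100:350,180:500,::-1];cv2.imwrite("pics/sd6.png",cv2.resize(a,None,fx=2,fy=2,interpolation=2))
E
```

```text
[ 0.45401341 -0.29054109  0.18099015] 0.06975572670658788 [[305.70536466 234.35989251]]
```

View pics/w6.png

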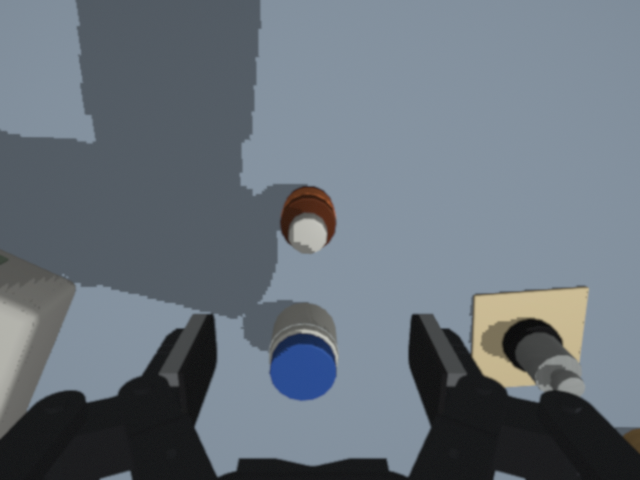

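View pics/sd6.png

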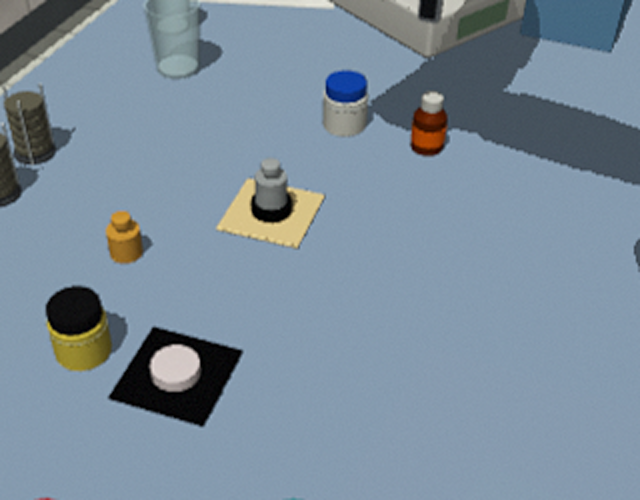

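Weight upright on the black disc; white disc and jar in place. Cap at wrist (308,233). Picking up the bottle.

Emit:
send_rows --steps '[0,0,0,0.004,-0.003,0.05,0.07,0,0,0,0,0,0.06,0.07,0,0,0,0,0,0.035,0.07,0,0,0,0,0,0.015,0.07,0,0,0,0,0,0,0.07,0,0,0,0,0,0,0.07]'

```text
time: 24.52
position: [0.4514, -0.294, 0.0229]
ee_rot: [0.001, -0.0, 1.0, -0.001]
contact_force: [1.0, -0.3, 0.3]
finger_gap: 0.07
```

Emit:
send_rows --steps '[0,0,0,0,0,0,0.02,0,0,0,0,0,0,0.02,0,0,0,0,0,0,0.02,0,0,0,0,0,0,0.02,0,0,0,0,0,0,0.02]'

```text
time: 25.15
position: [0.4507, -0.294, 0.0224]
ee_rot: [0.001, -0.0, 1.0, -0.0]
contact_force: [-1.6, 0.6, 5.9]
finger_gap: 0.0364
```

Emit:
send_rows --steps '[0,0,0,0,0,-0.03,0.02,0,0,0,0,0,-0.05,0.02,0,0,0,-0.0,0.03,-0.04,0.02,0,0,0,-0.017,0.045,0,0.02,0,0,0,-0.017,0.045,0,0.02,0,0,0,-0.017,0.045,0,0.02,0,0,0,-0.017,0.045,0,0.02,0,0,0,-0.017,0.045,0,0.02]'

```text
time: 26.15
position: [0.5351, -0.0372, 0.1412]
ee_rot: [-0.0, 0.0, 1.0, 0.0]
contact_force: [0.4, -0.7, -0.5]
finger_gap: 0.0367
```

Emit:
send_rows --steps '[0,0,0,-0.017,0.047,0,0.02,0,0,0,0,0,0.02,0.02,0,0,0,0,0,0.05,0.02,0,0,0,0,0,0.035,0.02,0,0,0,0,0,0.01,0.02,0,0,0,0,0,0,0.02,0,0,0,0,0,0,0.02]'

```text
time: 27.02
position: [0.5533, 0.0085, 0.0279]
ee_rot: [0.002, -0.0, 1.0, 0.0]
contact_force: [0.2, 0.3, -0.1]
finger_gap: 0.0369
```

Emit:
send_rows --steps '[0,0,0,0,0,0.004,0.02,0,0,0,0,0,0.001,0.02,0,0,0,0,0,0,0.02,0,0,0,0,0,0,0.02]'

```text
time: 27.52
position: [0.5526, 0.0085, 0.0224]
ee_rot: [0.001, -0.0, 1.0, 0.0]
contact_force: [-1.4, 0.4, 5.7]
finger_gap: 0.0365
```

Emit:
send_rows --steps '[0,0,0,0,0,0,0.06,0,0,0,0,0,0,0.06,0,0,0,0,0,-0.02,0.06,0,0,0,0,0,-0.05,0.06,0,0,0,0,0,-0.06,0.06,0,0,0,0.06,0,-0.04,0.06,0,0,0,0.06,0,-0.02,0.06,0,0,0,0.06,0,0,0.06]'

```text
time: 28.52
position: [0.38, 0.0084, 0.207]
ee_rot: [0.002, 0.0, 1.0, 0.001]
contact_force: [-0.9, 0.4, 0.4]
finger_gap: 0.0597
```

Emit:
send_rows --steps '[0,0,0,0.03,-0.05,0,0.06,0,0,0,0.02,-0.05,0,0.06,0,0,0,0,0,0,0.06,0,0,0,0,0,0,0.06]'

```text
time: 29.02
position: [0.3308, -0.0916, 0.2057]
ee_rot: [0.0, 0.001, 1.0, 0.0]
contact_force: [0.7, 0.2, 0.5]
finger_gap: 0.0601
```

```bash
python3 - <<'E'
from rig import *
import cv2
s=read_state();print(s["position"],s["time"])
for n in("scene","side"): cv2.imwrite(f"pics/{n}9.png",camera(n)[:,:,::-1])
a=cv2.imread("pics/scene9.png")[195:345,130:330];cv2.imwrite("pics/f1.png",cv2.resize(a,None,fx=4,fy=4,interpolation=2))
a=cv2.imread("pics/scene9.png")[195:345,260:460];cv2.imwrite("pics/f2.png",cv2.resize(a,None,fx=4,fy=4,interpolation=2))
a=cv2.imread("pics/side9.png")[130:330,190:390];cv2.imwrite("pics/f3.png",cv2.resize(a,None,fx=3,fy=3,interpolation=2))
E
```

```text
[ 0.33076035 -0.0916342   0.2056664 ] 29.025
```

View pics/f1.png

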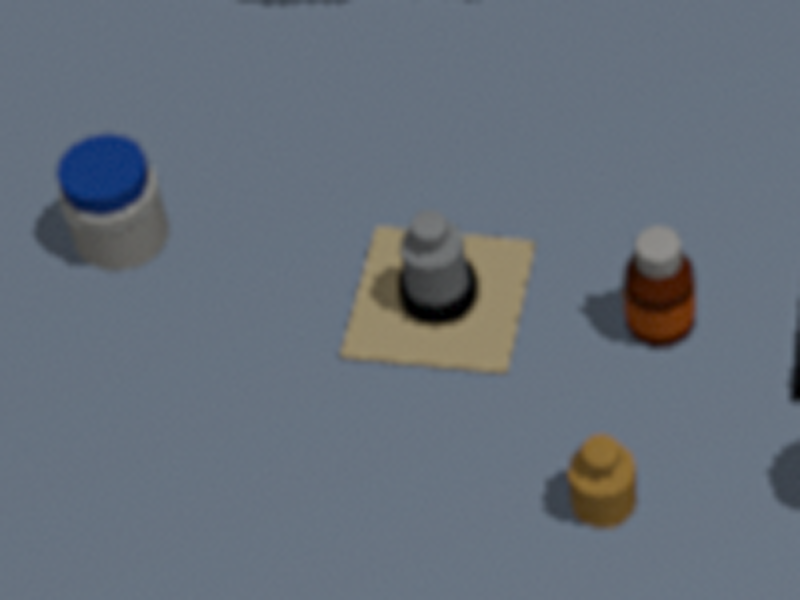

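View pics/f2.png

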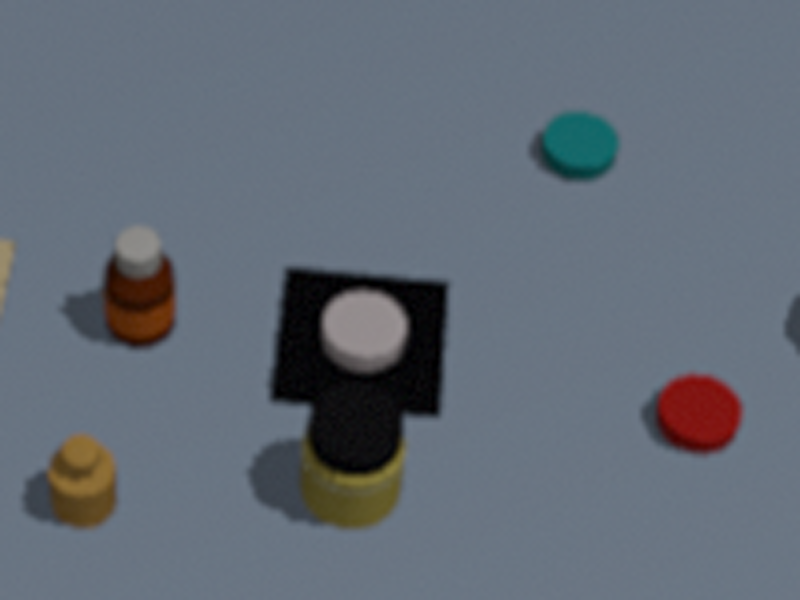

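View pics/f3.png

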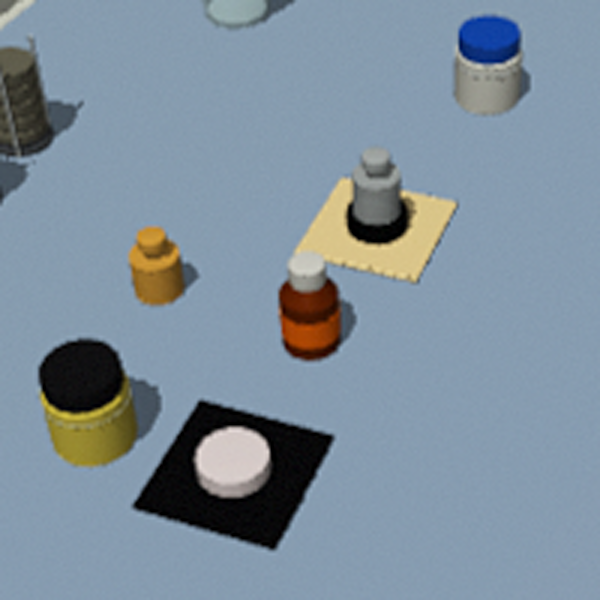

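```bash
python3 - <<'E'
from geo import *
N=np.nan
def fit2(kind,z,**ob):
    def f(v):
        r=np.concatenate([bbox(proj(M[kind]+[v[0],v[1],z],C[n]))-b for n,b in ob.items()]);return np.where(np.isnan(r),0,r)
    r=least_squares(f,[.5,0.]);return r.x,r.fun.round(1)
D=np.array([.5428,.128]);th=.0844;R=np.array([[np.cos(th),np.sin(th)],[-np.sin(th),np.cos(th)]])
for k,a in dict(black=("disc",.004,[229.8,249.2,N,275.8],[305.3,326.3,N,210.7]),steel=("weight",.018,[230.5,247,247.8,N],[306.7,324,179.7,N]),
 bottle=("bottle",0,[286,304,251.5,281.2],[282.7,303.7,214.3,249.3]),jar=("jar",0,[335.5,361.2,N,325.8],[203.3,235.3,243.3,284.7]),
 white=("disc",.004,[340,362.5,267.2,289],[254.3,280.3,272,295.7])).items():
    x,r=fit2(a[0],a[1],scene=a[2],side=a[3]);print(k,x.round(4),"in dark frame",(R@(x-D)).round(4),r)
E
```

```text
black [ 0.5619 -0.1128] in dark frame [-0.0013 -0.2416] [-1.2  0.5  0.   0.3  0.1  0.1  0.   1.1]
steel [ 0.5627 -0.1108] in dark frame [-0.0003 -0.2396] [-0.3  0.6 -1.3  0.  -0.1 -0.8 -0.8  0. ]
bottle [0.5528 0.0085] in dark frame [-1.000e-04 -1.199e-01] [-0.4 -0.1 -1.1  0.7 -0.1 -0.2 -1.   1.5]
jar [0.6344 0.1362] in dark frame [0.092  0.0004] [-0.8  0.4  0.   1.1 -0.4  1.2 -0.7  1.5]
white [0.5439 0.1283] in dark frame [0.0011 0.0002] [ 0.4 -1.1  0.1 -1.2 -0.3 -0.6 -0.   0.5]
```

All within tolerance by a wide margin, and the gripper is clear.

```bash
python3 -c "
from rig import *
print(sign_off())"
```

```text
the job is handed in; nothing more can be done
None
```

I set out the whole test as asked and handed the job in at about 29 s of the 115 s allowed. No verdict is reported at hand-in, so the figures below are my own measurements.

These come from the last scene and side pictures, taken after everything was released:

| Object | Measured result | Limit |
|---|---|---|
| Black disc | about 2 mm from the cream card's centre | 12 mm |
| White disc (the small one) | about 1 mm from the black card's centre | 12 mm |
| Steel weight | upright, about 2 mm from the black disc's centre | 8 mm |
| Amber bottle | upright, less than 1 mm from the midpoint between the cards | 15 mm |
| Black-lidded jar | upright, 92 mm behind the black card's centre (gap about 2 cm), less than 1 mm off its centreline | 75–115 mm, 15 mm |

- **Left alone:** the red disc, brass weight and blue-lidded jar were never touched and look unmoved in the pictures. I did not re-measure them.
- **Disagreement:** an earlier oblique wrist view put the white disc about 3 mm off the card's centre, against about 1 mm in the final views. Both are well inside the limit.

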